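# Hold the bulldog clip gaping astride the order card

### The arm

A 6-joint arm with a two-finger parallel gripper is mounted at the origin on the work surface. World frame = base frame: x ahead of the robot, y to its left, z up, the work surface at z = 0. Lengths are in m, angles in rad, forces in N, time in s.
With the tool pointing down it reaches from about 0.35 to 0.775 m from the base axis. Payload 5.5 kg.
Tool frame: the origin (TCP) lies where the fingers leave the gripper's body, on its centre line; the fingertips stand 73 mm ahead of it and the grasp point (between the pads) lies 54 mm ahead of it; z points along the fingers, y is the direction in which the jaws open and shut (so a half turn about z gives the same grasp; the last joint's range is limited). The gripper opens to 85 mm and grips with 20 to 120 N. Pads are 22 mm wide; open, the fingers measure 114 mm over their backs; the gripper's body (76 mm by 85 mm) begins 54 mm behind the grasp point. The pads swing forward as they close: fully open they stand 13 mm farther back than shut.
Start: joints at [0.986, 0.313, 0.046, 1.304, 0, 1.431], TCP at [0.247, 0.519, 0.304] pointing down, gripper open.
Joint ranges: [-2.76, 2.76], [-0.86, 1.69], [-1.03, 1.26], [-2.2, 2.34], [-1.47, 1.5], [-3.14, 3.14]. Speed limits (rad/s): [2.57, 2.57, 3.14, 3.14, 3.14, 3.14].

### API

Orientations are given as a unit quaternion [w, x, y, z].
In Python, from workcell import env, read_camera, job, cut_out gives the robot as it stands.
- The arm moves only by the tool servo_tool, never from a script. Its argument "deltas" is a list of rows, each an object of numbers: "dx", "dy", "dz": the shift along the world's x, y, z in mm; "rx", "ry", "rz": the turn, a rotation vector about the world's x, y, z in rad; "fingers": the closure, from -1 (fully open) to 1 (shut). A call has 1 to 8 rows; each row shifts and turns the commanded pose from where the row before left it; what a row does not reach is not made up. A row lasts 1/10 s, in which the tool goes at most 50 mm and 8.59 degrees, less where a joint would pass 70% of its speed; a pose out of reach is approached as far as the arm can. A call is refused whole if a number of a shift passes 50 or a number of a turn 0.15, either way. A call with a gripper value outside its range is refused whole. The fingers move at their own pace and stop on an object; "newtons" is the grip in N (left out, the last holds). Time passes only in rows, so rows that do not move let the fingers close. It gives the time, the measured TCP pose, the force and the opening at its end, in the units of the state.
- env.get_state(): the state, without advancing time (a new reading comes with each control period).
- read_camera(name): name is "scene" or "top" or "wrist"; returns a dict with "img" (384x512x3 uint8, red, green, blue), "intrinsics" (3x3 intrinsics, pixels), "extrinsics" (4x4, takes a point from camera to world coordinates); the wrist camera has in their place "hand_eye" (4x4, takes a point from camera to tool coordinates, whose origin is the TCP and whose axes are the flange's). Camera axes: x right, y down, z forward; pixel columns grow to the right and rows downward; lengths in m; the calibration is good to about 2 mm. A picture is of the moment at which its call begins: read the wrist's pose just before it. There is no depth.
- job.hand_in(): hands the job in, once; it reports no verdict.
Trained networks look in the newest picture that a camera, given by its name, has taken for a name from the list of things; names that differ only in an ending like _2 or _b are one class to them, and where a whole thing is asked for, a point or a joint stands for the part that bears it (a point fixed in the world has none). Each returns a list of dicts, best first, with "confidence" (0 to 1); they miss things now and then, are a little off and sometimes report something else, mostly with a low value. They report only what shows in the picture. A call takes as long as a camera call.
- cut_out(target, camera): "region" (384x512 bool, what is visible of it) and "extent" ([left, top, right, bottom] in pixels, round what is visible of it).
The state is a dict: "clock": time; "joint_pos": joint angles; "qvel": joint speeds; "tau": joint torques, N m; "tcp_pos": TCP position; "orientation": TCP orientation; "wrist_force": force on the tool from outside, world axes, zero at the start; "ft_torque": the same for the moment, N m; "finger_gap": finger opening in m.
Only numpy, scipy, OpenCV 4.12 (cv2) and the standard library are available. Lean on these libraries where they do the work, as an engineer would, in place of code of your own. Each camera call takes 0.05 s, during which the arm holds its last target. There are 200 camera calls.

### The job

Squeeze the steel bulldog clip wide open, lift it off its parking plate and carry it, jaws down and upright, to the order card, so that a second slip could be slid in beside the card before the clip bites. Finish while still holding the clip squeezed wide open astride the middle of the card's top edge, in line with that edge, one jaw on each side and the lips about 2 cm below the edge, with the clip touching neither the card nor its stand. Do not shove the card stand, and leave the mug, jar, plate and trivet where they are.

Things in the scene. Friction and masses are not known exactly. Their poses are not given: they have to be found in the camera images.
- clip: Loose bare-steel bulldog clip, about 80 g, parked jaws-down astride the upright plate of park. Origin on the axis of its pivot barrel (14 mm diameter, 56 mm long), 82 mm above the bench at the start. z points up towards the handles, y runs along the barrel and lips, x goes across the gap from near to far leaf: squeeze the handles together along x. It springs shut when let go.
- clip_mouth (a point): Point midway between the two lips when shut, 42 mm below the clip's origin along its z axis; axes as clip. The lips are round, 6 mm in diameter and 60 mm long (y), on jaw plates that go down from hinges 8 mm either side of the barrel axis; fully open, they rise about 1 mm. The barrel would meet the card if the mouth went more than 35 mm below its edge.
- clip_handles (a point): Point midway between the tops of the two handles, 48 mm above the clip origin; axes as clip. Each handle is a flat steel strip 2.5 mm thick, 40 mm wide (y), 50 mm long, slanting up and outward from its hinge. Outside to outside at the top: about 46 mm parked, 19 mm when squeezed upright to the stops. Starts to open at 3 N, reaches the stops at 7 to 10 N; 15 to 20 N of grip holds it firmly.
- leaf_near (a joint): Opening angle of the leaf on the clip's -x side: 0 = shut (lips meeting), about 0.05 as parked, 0.32 = squeezed to the stop (both leaves there: about 27 mm between the lips).
- leaf_far (a joint): The same for the leaf on the clip's +x side: 0 = shut, about 0.05 as parked, 0.32 = stop.
- park: Parking plate: wooden block 70 x 110 x 22 mm screwed to the bench, with an upright steel plate 4 mm thick (x), 50 mm wide (y), its top 75 mm above the bench. Origin under the centre of the block; z up. The barrel of the parked clip rests on the top edge, the lips bite the plate 35 mm below it.
- card_stand: Loose weighted steel card stand, 0.8 kg: base 80 x 110 x 20 mm, with two low steel lips up to 34 mm high clasping an upright stiff board card 3 mm thick (x), 100 mm wide (y), top edge 120 mm above the bench. Origin under the centre of the base; z up.
- card_top (a point): Middle of the card's top edge, 120 mm above the bench. y runs along the edge, x across the card's thickness, z up.
- mug: White ceramic mug, 80 mm wide, 90 mm high, bystander. Origin under its centre.
- jar: Closed glass jar with steel cap, 70 mm wide, 100 mm high, bystander. Origin under its centre.
- plate: Green plastic plate, 170 mm wide, 20 mm high, bystander. Origin under its centre.
- trivet: Round wooden ring trivet, 124 mm wide, 12 mm high, bystander. Origin under its centre.

How it is judged:
On the way:
1. the clip, gaping, is lifted clear of the parking plate in the fingers (z of clip_mouth in the frame of park above 0.085 m and contact force between the fingers and clip above 2 N and value of joint each of leaf_near, leaf_far above 0.15 rad), for 0.1 s.
At the end, for the whole second after the job is handed in: Clip held at rest in the fingers (over 2 N), both leaves over 0.2 rad; mouth 8-32 mm below the card top, within 9 mm of its mid-plane and 25 mm of the edge's middle; aligned and upright within 0.2 rad; clip not touching card or stand (under 0.2 N); stand upright, moved under 15 mm (value of joint each of leaf_near, leaf_far above 0.2 rad and z of clip_mouth in the frame of card_top between -0.032 and -0.008 m and x of clip_mouth in the frame of card_top between -0.009 and 0.009 m and y of clip_mouth in the frame of card_top between -0.025 and 0.025 m and angle between the y axis of clip and the y axis of card_top, either way round below 0.2 rad and angle between clip's own z axis and vertical below 0.2 rad and contact force between clip and card_stand below 0.2 N and contact force between the fingers and clip above 2 N and linear speed of clip below 0.02 m/s and distance of card_stand from where it was at the start of the episode below 0.015 m and angle between card_stand's own z axis and vertical below 0.08 rad); the arm keeps its last pose, push and grip.
It fails at once if the mug is shifted by more than 20 mm (distance of mug from where it was at the start of the episode above 0.02 m).
It fails at once if the jar is shifted by more than 20 mm (distance of jar from where it was at the start of the episode above 0.02 m).
It fails at once if the plate is shifted by more than 20 mm (distance of plate from where it was at the start of the episode above 0.02 m).
It fails at once if the trivet is shifted by more than 20 mm (distance of trivet from where it was at the start of the episode above 0.02 m).
It fails at once if the card stand is shoved by more than 15 mm or tipped (distance of card_stand from where it was at the start of the episode above 0.015 m or angle between card_stand's own z axis and vertical above 0.15 rad).
It also fails if it takes over 35 s, if anything falls off the work surface, if the arm or the gripper's body presses on something with over 40 N, if the wrist force passes 120 N, or if a joint passes its speed limit or range.

## Working session

There is one attempt and no reset: what is moved stays moved. The work goes in short steps, Python scripts to look and compute and a tool call to move; the robot and the scene stay as the last step left them, time stands still between calls to the robot, and variables do not carry over. Pictures are saved under pics/ and viewed, about 8 in all and at most 12, crops included, and the job is handed in when it is done.

Besides the shell and the picture viewer there is one more tool, called after "Emit:" by a JSON object that holds its "fn" and its "kwargs", one argument or row to a line. servo_tool: Moves the arm, as the interface text tells. Its arguments: {"type":"object","properties":{"deltas":{"type":"array"},"newtons":{"type":"number"}},"required":["deltas"]}

```bash
mkdir -p pics; ls
python3 - <<'E'
from workcell import env, read_camera, cut_out
import cv2, numpy as np
s=env.get_state(); print({k:np.round(v,3).tolist() for k,v in s.items()})
ims=[]
for c in ("scene","top"):
    r=read_camera(c); im=r["img"][:,:,::-1].copy()
    print(c,np.round(r["intrinsics"],1).tolist(),np.round(r["extrinsics"],4).tolist())
    for n in ("clip","park","card_stand","mug","jar"):
        for d in cut_out(n,c)[:2]:
            e=d["extent"]; print(c,n,round(d["confidence"],2),np.round(e,1))
            m=d["region"].astype(np.uint8); cs,_=cv2.findContours(m,0,2); cv2.drawContours(im,cs,-1,(0,0,255),1)
    cv2.imwrite(f"pics/{c}0.png",cv2.resize(im,(800,600)))
E
```

```text
pics
{'clock': 0.0, 'joint_pos': [0.986, 0.314, 0.045, 1.304, 0.0, 1.431], 'qvel': [0.003, 0.0, -0.0, -0.001, 0.0, -0.001], 'tau': [-0.0, -48.063, 29.853, 0.019, -0.0, -0.0], 'tcp_pos': [0.247, 0.519, 0.303], 'orientation': [-0.0, 0.221, 0.975, -0.001], 'wrist_force': [-0.22, 0.286, -0.63], 'ft_torque': [0.008, -0.012, 0.027], 'finger_gap': 0.086}
scene [[396.1, 0.0, 253.0], [0.0, 396.1, 189.8], [0.0, 0.0, 1.0]] [[0.8689, 0.2783, -0.4093, 0.9396], [0.4949, -0.4705, 0.7306, -0.7056], [0.0108, -0.8374, -0.5465, 0.6002], [0.0, 0.0, 0.0, 1.0]]
scene clip 0.66 [268.2 129.5 279.2 152.5]
scene clip 0.56 [270.5 123.8 290.6 160.4]
scene park 0.94 [257.5 154.2 299.3 177.1]
scene card_stand 0.65 [150.5 219.1 212.3 297. ]
scene mug 0.79 [301.9 185.3 338.4 233. ]
scene jar 0.93 [331.7 152.4 360.7 196.9]
scene jar 0.63 [187.1 183.6 230.4 211.1]
top [[454.3, 0.0, 247.5], [0.0, 454.3, 190.0], [0.0, 0.0, 1.0]] [[-0.0204, -0.9925, 0.1203, 0.4113], [-0.9998, 0.0206, 0.0007, 0.0036], [-0.0032, -0.1202, -0.9927, 1.1639], [0.0, 0.0, 0.0, 1.0]]
top clip 0.98 [134.5 201.2 160.2 226.1]
top park 0.87 [130.1 196.7 176.1 235.9]
top park 0.57 [133.5 200.1 166.4 226.1]
top card_stand 0.67 [327.9 175.5 380.6 220.4]
top mug 0.77 [195.4 109.4 241.7 154.2]
top jar 0.93 [138.2 110.9 173.  145.2]
```

View pics/scene0.png

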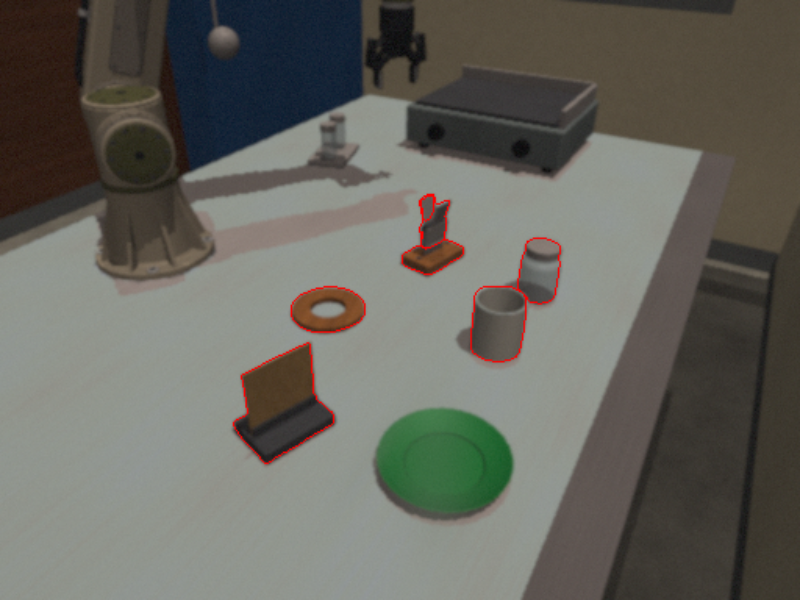

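View pics/top0.png

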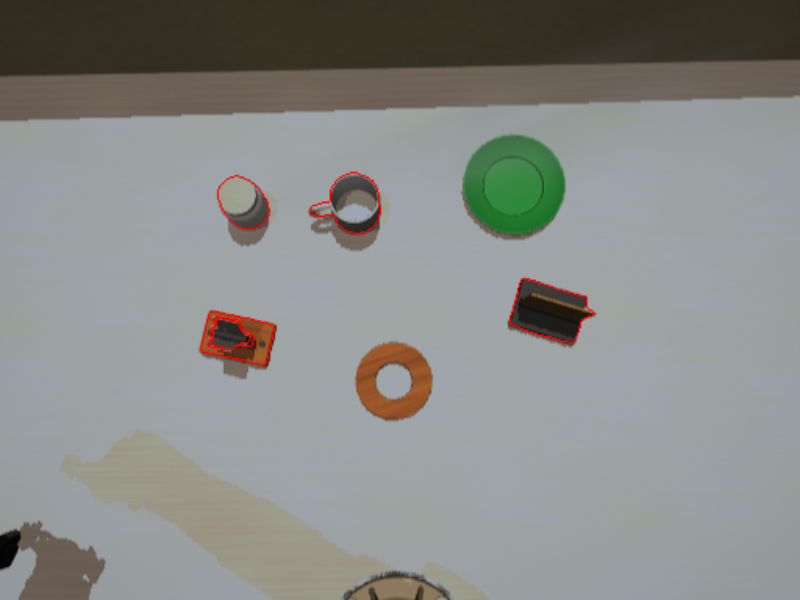

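The scene picture shows the clip on its park at about (430,225), the card stand at about (285,400) and the mug and jar to the right of the park. The top picture shows the park at (238,338) and the card stand at (550,312), both turned about 15° in the image. I'll fit box models to the masks.

```bash
cat > fit.py <<'E'
import numpy as np, cv2
from scipy.optimize import minimize
from scipy.spatial.transform import Rotation as R
from workcell import env, read_camera, cut_out
def box(cx,cy,z0,z1,sx,sy,sx1=None,dx1=0):
    # (cx,cy) centre, sizes; optionally the top shifted by dx1
    return np.array([[cx+(dx1 if z==z1 else 0)+a*sx/2,cy+b*sy/2,z] for z in (z0,z1) for a in (-1,1) for b in (-1,1)])
STAND=[box(0,0,0,.02,.08,.11),box(0,0,.02,.12,.003,.1)]
def clip(z=.082):
    return [box(0,0,z-.007,z+.007,.014,.056),box(-.009,0,z,z+.048,.0025,.04,dx1=-.0125),box(.009,0,z,z+.048,.0025,.04,dx1=.0125),
            box(0,0,z-.043,z,.016,.06)]
PARK=[box(0,0,0,.022,.07,.11),box(0,0,.022,.075,.004,.05)]+clip()
def cam(name):
    s=env.get_state(); r=read_camera(name)
    if "extrinsics" in r: E=r["extrinsics"]
    else:
        q=s["orientation"]; T=np.eye(4); T[:3,:3]=R.from_quat([q[1],q[2],q[3],q[0]]).as_matrix(); T[:3,3]=s["tcp_pos"]; E=T@r["hand_eye"]
    return r["img"],r["intrinsics"],E
def proj(P,K,E):
    p=(P-E[:3,3])@E[:3,:3]; u=p@K.T; return u[:,:2]/u[:,2:]
def place(b,p):
    c,s=np.cos(p[2]),np.sin(p[2]); return b@np.array([[c,s,0],[-s,c,0],[0,0,1]])+[p[0],p[1],0]
def render(model,p,K,E,sc=4,shape=(384,512)):
    m=np.zeros((shape[0]*sc,shape[1]*sc),np.uint8)
    for b in model:
        h=cv2.convexHull((proj(place(b,p),K,E)*sc).astype(np.float32)); cv2.fillConvexPoly(m,h.astype(np.int32),1)
    return m
def fit(model,views,p0):
    ms=[cv2.resize(v[0].astype(np.uint8),None,fx=4,fy=4,interpolation=0) for v in views]
    def cost(p):
        t=0
        for m,v in zip(ms,views):
            r=render(model,p,v[1],v[2]); t+=1-(m&r).sum()/(m|r).sum()
        return t/len(views)
    best=None
    for d in (-.25,0,.25):
        q=np.array(p0)+[0,0,d]; sim=np.vstack([q,q+[.02,0,0],q+[0,.02,0],q+[0,0,.2]])
        o=minimize(cost,p0,method="Nelder-Mead",options=dict(initial_simplex=sim,xatol=1e-4,fatol=1e-5,maxiter=300))
        if best is None or o.fun<best.fun: best=o
    return best.x,best.fun
def ground(uv,z,K,E):
    d=E[:3,:3]@np.linalg.solve(K,[uv[0],uv[1],1]); t=(z-E[2,3])/d[2]; return E[:3,3]+t*d
E
python3 - <<'E'
from fit import *
cams={c:cam(c) for c in("scene","top")}
def reg(n,c,k=0): return cut_out(n,c)[k]["region"]
def u(n): return {c:(reg(n,c),)+cams[c][1:] for c in cams}
S=u("card_stand"); P=u("park"); C=u("clip")
Ct=C["top"]
for c in cams:
    m=P[c][0]|C[c][0]
    for d in cut_out("clip",c): m=m|d["region"] if d["confidence"]>.5 else m
    P[c]=(m,)+P[c][1:]
for nm,M,V in(("stand",STAND,S),("park",PARK,P)):
    g=ground(np.argwhere(V["top"][0]).mean(0)[::-1],.03,*V["top"][1:]); print(nm,"g",g)
    for vs in(["top"],["top","scene"]):
        x,f=fit(M,[V[v] for v in vs],[g[0],g[1],-.25]); print(nm,vs,np.round(x,4),round(f,3))
for n in("mug","jar","trivet","plate"):
    print(n,np.round(ground(np.argwhere(reg(n,"top")).mean(0)[::-1],.03,*cams["top"][1:]),3))
E
```

```text
stand g [ 0.52206697 -0.25483109  0.03      ]
stand ['top'] [ 0.523  -0.2585 -0.3205] 0.057
stand ['top', 'scene'] [ 0.5225 -0.2572 -0.3173] 0.055
park g [0.48834717 0.24456077 0.03      ]
park ['top'] [ 0.4881  0.2468 -0.2192] 0.049
park ['top', 'scene'] [ 0.4879  0.2465 -0.211 ] 0.073
mug [0.705 0.059 0.03 ]
jar [0.71  0.238 0.03 ]
trivet [0.493 0.26  0.03 ]
plate [ 0.733 -0.208  0.03 ]
```

Emit:
{"fn": "servo_tool", "kwargs": {
  "deltas": [
    {"dx": 27, "dy": -30, "rz": -0.148},
    {"dx": 27, "dy": -30, "rz": -0.148},
    {"dx": 27, "dy": -30, "rz": -0.148},
    {"dx": 27, "dy": -30, "rz": -0.148},
    {"dx": 27, "dy": -30, "rz": -0.148},
    {"dx": 27, "dy": -30, "rz": -0.148},
    {"dx": 27, "dy": -30, "rz": -0.148},
    {"dx": 27, "dy": -30, "rz": -0.148}
  ],
  "newtons": 20
}}

```text
invalid input at $.deltas[0]: expected keys dx, dy, dz, rx, ry, rz, fingers
```

Emit:
{"fn": "servo_tool", "kwargs": {
  "deltas": [
    {"dx": 25, "dy": -32, "rz": -0.148},
    {},
    {}
  ]
}}

```text
invalid input at $.deltas[0]: expected keys dx, dy, dz, rx, ry, rz, fingers
```

Run:
```python
from fit import *
s=env.get_state(); q=s["orientation"]; Rm=R.from_quat([q[1],q[2],q[3],q[0]]).as_matrix()
print(s["clock"],s["tcp_pos"],"tool y yaw",np.arctan2(Rm[1,1],Rm[0,1]),"z",Rm[:,2])
im,K,E=cam("wrist"); im=im[:,:,::-1].copy(); print(E[:3,3],E[:3,2])
V={}
for n in("clip","park"):
    for d in cut_out(n,"wrist")[:2]: print(n,round(d["confidence"],2),np.round(d["extent"]))
    V[n]=cut_out(n,"wrist")[0]["region"]
v=(V["clip"],K,E)
p0=[.488,.2465,-.211]
x,f=fit(clip(),[v],p0); print("clip",np.round(x,4),f)
x2,f2=fit(PARK,[(V["clip"]|V["park"],K,E)],p0); print("park",np.round(x2,4),f2)
for m,p,c in((clip(),x,(0,255,0)),(PARK,x2,(255,0,0))):
    r=render(m,p,K,E,1); cs,_=cv2.findContours(r,0,2); cv2.drawContours(im,cs,-1,c,1)
cs,_=cv2.findContours(V["clip"].astype(np.uint8),0,2); cv2.drawContours(im,cs,-1,(0,0,255),1)
cv2.imwrite("pics/w1.png",cv2.resize(im,(800,600)))
```

```text
1.3 [0.24743161 0.519075   0.30390611] tool y yaw 1.1259915148681496 z [ 2.10539969e-05  4.45651421e-05 -9.99999999e-01]
[0.18552133 0.54881268 0.37384667] [ 0.24489706 -0.11629557 -0.9625491 ]Traceback (most recent call last):
  File "<stdin>", line 8, in <module>
IndexError: list index out of range
```

Emit:
{"fn": "servo_tool", "kwargs": {
  "deltas": [
    {"dx": 27, "dy": -30, "dz": 0, "rx": 0, "ry": 0, "rz": -0.148, "fingers": -1},
    {"dx": 27, "dy": -30, "dz": 0, "rx": 0, "ry": 0, "rz": -0.148, "fingers": -1},
    {"dx": 27, "dy": -30, "dz": 0, "rx": 0, "ry": 0, "rz": -0.148, "fingers": -1},
    {"dx": 27, "dy": -30, "dz": 0, "rx": 0, "ry": 0, "rz": -0.148, "fingers": -1},
    {"dx": 27, "dy": -30, "dz": 0, "rx": 0, "ry": 0, "rz": -0.148, "fingers": -1},
    {"dx": 27, "dy": -30, "dz": 0, "rx": 0, "ry": 0, "rz": -0.148, "fingers": -1},
    {"dx": 27, "dy": -30, "dz": 0, "rx": 0, "ry": 0, "rz": -0.148, "fingers": -1},
    {"dx": 27, "dy": -30, "dz": 0, "rx": 0, "ry": 0, "rz": -0.148, "fingers": -1}
  ],
  "newtons": 20
}}

```text
clock: 2.25
tcp_pos: [0.4644, 0.2777, 0.3041]
orientation: [0.0, 0.729, 0.684, 0.0]
wrist_force: [0.5, 0.3, 0.0]
finger_gap: 0.0851
```

Emit:
{"fn": "servo_tool", "kwargs": {
  "deltas": [
    {"dx": 25, "dy": -32, "dz": 0, "rx": 0, "ry": 0, "rz": -0.148, "fingers": -1},
    {"dx": 0, "dy": 0, "dz": 0, "rx": 0, "ry": 0, "rz": 0, "fingers": -1},
    {"dx": 0, "dy": 0, "dz": 0, "rx": 0, "ry": 0, "rz": 0, "fingers": -1}
  ]
}}

```text
clock: 2.55
tcp_pos: [0.4889, 0.2462, 0.3038]
orientation: [-0.0, 0.776, 0.63, -0.0]
wrist_force: [-0.5, -0.1, -0.4]
finger_gap: 0.0856
```

```bash
cat > look.py <<'E'
from fit import *
s=env.get_state(); q=s["orientation"]; Rm=R.from_quat([q[1],q[2],q[3],q[0]]).as_matrix()
print(s["clock"],s["tcp_pos"],"tool y yaw",np.arctan2(Rm[1,1],Rm[0,1]),"z",Rm[:,2])
im,K,E=cam("wrist"); im=im[:,:,::-1].copy(); cv2.imwrite("pics/w1.png",cv2.resize(im,(800,600)));print(E[:3,3],E[:3,2])
V={}
for n in("clip","park"):
    D=cut_out(n,"wrist")
    for d in D[:2]: print(n,round(d["confidence"],2),np.round(d["extent"]))
    V[n]=D[0]["region"]
v=(V["clip"],K,E)
p0=[.488,.2465,-.211]
x,f=fit(clip(),[v],p0); print("clip",np.round(x,4),f)
x2,f2=fit(PARK,[(V["clip"]|V["park"],K,E)],p0); print("park",np.round(x2,4),f2)
for m,p,c in((clip(),x,(0,255,0)),(PARK,x2,(255,0,0))):
    r=render(m,p,K,E,1); cs,_=cv2.findContours(r,0,2); cv2.drawContours(im,cs,-1,c,1)
cs,_=cv2.findContours(V["clip"].astype(np.uint8),0,2); cv2.drawContours(im,cs,-1,(0,0,255),1)
cv2.imwrite("pics/w1.png",cv2.resize(im,(800,600)))
E
python3 look.py
```

```text
2.55 [0.48886887 0.2462436  0.30376604] tool y yaw -0.20726534313932987 z [-4.36737828e-04  1.12674621e-04 -9.99999898e-01]
[0.50304512 0.3135973  0.37370798] [-0.05569954 -0.26475282 -0.96270635]
clip 0.65 [224. 142. 289. 221.]
park 0.59 [224. 110. 291. 211.]
clip [ 0.4874  0.2472 -0.2519] 0.061045203333993436
park [ 0.4882  0.2487 -0.2362] 0.0784091641573893
```

View pics/w1.png

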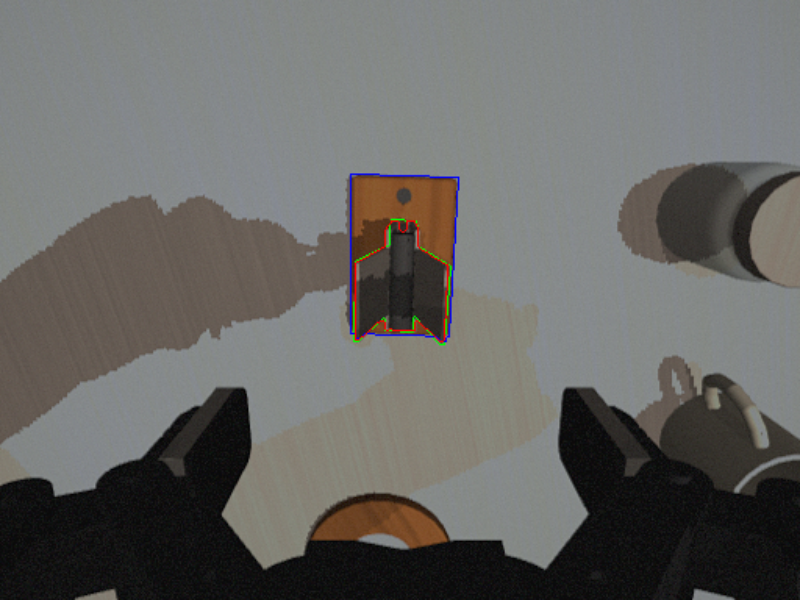

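The wrist view shows the clip astride the plate at about (402,280), and the fit matches closely. The correction is about 1 mm and 0.03 rad. Next I descend and squeeze.

Emit:
{"fn": "servo_tool", "kwargs": {
  "deltas": [
    {"dx": -1, "dy": 1, "dz": -25, "rx": 0, "ry": 0, "rz": -0.034, "fingers": -1},
    {"dx": 0, "dy": 0, "dz": -35, "rx": 0, "ry": 0, "rz": 0, "fingers": -1},
    {"dx": 0, "dy": 0, "dz": -35, "rx": 0, "ry": 0, "rz": 0, "fingers": -1},
    {"dx": 0, "dy": 0, "dz": -25, "rx": 0, "ry": 0, "rz": 0, "fingers": -1},
    {"dx": 0, "dy": 0, "dz": -13, "rx": 0, "ry": 0, "rz": 0, "fingers": -1},
    {"dx": 0, "dy": 0, "dz": 0, "rx": 0, "ry": 0, "rz": 0, "fingers": -1}
  ],
  "newtons": 20
}}

```text
clock: 3.3
tcp_pos: [0.4858, 0.2486, 0.1694]
orientation: [-0.001, 0.786, 0.618, -0.002]
wrist_force: [0.2, -0.6, -0.3]
finger_gap: 0.0853
```

Emit:
{"fn": "servo_tool", "kwargs": {
  "deltas": [
    {"dx": 0, "dy": 0, "dz": 0, "rx": 0, "ry": 0, "rz": 0, "fingers": 1},
    {"dx": 0, "dy": 0, "dz": 0, "rx": 0, "ry": 0, "rz": 0, "fingers": 1},
    {"dx": 0, "dy": 0, "dz": 0, "rx": 0, "ry": 0, "rz": 0, "fingers": 1},
    {"dx": 0, "dy": 0, "dz": 0, "rx": 0, "ry": 0, "rz": 0, "fingers": 1},
    {"dx": 0, "dy": 0, "dz": 0, "rx": 0, "ry": 0, "rz": 0, "fingers": 1},
    {"dx": 0, "dy": 0, "dz": 0, "rx": 0, "ry": 0, "rz": 0, "fingers": 1},
    {"dx": 0, "dy": 0, "dz": 0, "rx": 0, "ry": 0, "rz": 0, "fingers": 1},
    {"dx": 0, "dy": 0, "dz": 0, "rx": 0, "ry": 0, "rz": 0, "fingers": 1}
  ]
}}

```text
clock: 4.1
tcp_pos: [0.488, 0.2487, 0.1733]
orientation: [-0.0, 0.787, 0.618, 0.002]
wrist_force: [-3.6, 0.0, 9.9]
finger_gap: 0.0175
```

Run:
```python
from fit import *
s=env.get_state(); print(s["clock"],s["tcp_pos"],s["finger_gap"],s["wrist_force"])
a=cam("wrist")[0]
cv2.imwrite("pics/g1.png",cv2.resize(a[:,:,::-1],(800,600)))
```

```text
4.1 [0.4879602  0.24868718 0.17325562] 0.01754997157302016 [-3.60231902  0.03422005  9.90408648]
```

View pics/g1.png

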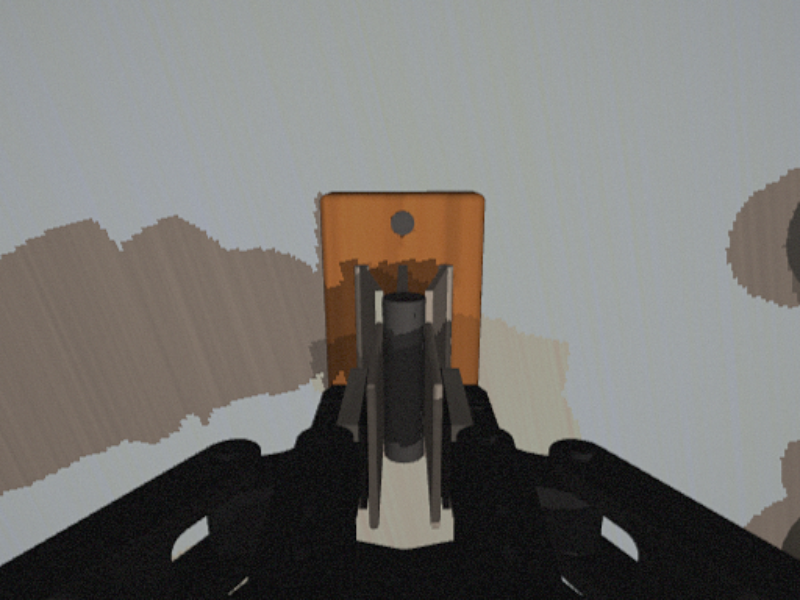

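The clip is squeezed open symmetrically: the jaws gape either side of the plate (around 400,370) and the gap is 17.5 mm. Lifting now.

Emit:
{"fn": "servo_tool", "kwargs": {
  "deltas": [
    {"dx": 0, "dy": 0, "dz": 8, "rx": 0, "ry": 0, "rz": 0, "fingers": 1},
    {"dx": 0, "dy": 0, "dz": 15, "rx": 0, "ry": 0, "rz": 0, "fingers": 1},
    {"dx": 0, "dy": 0, "dz": 20, "rx": 0, "ry": 0, "rz": 0, "fingers": 1},
    {"dx": 0, "dy": 0, "dz": 22, "rx": 0, "ry": 0, "rz": 0, "fingers": 1},
    {"dx": 0, "dy": 0, "dz": 22, "rx": 0, "ry": 0, "rz": 0, "fingers": 1},
    {"dx": 0, "dy": 0, "dz": 20, "rx": 0, "ry": 0, "rz": 0, "fingers": 1},
    {"dx": 0, "dy": 0, "dz": 13, "rx": 0, "ry": 0, "rz": 0, "fingers": 1},
    {"dx": 0, "dy": 0, "dz": 0, "rx": 0, "ry": 0, "rz": 0, "fingers": 1}
  ],
  "newtons": 20
}}

```text
clock: 4.95
tcp_pos: [0.4885, 0.2483, 0.2935]
orientation: [0.001, 0.787, 0.617, 0.002]
wrist_force: [-0.4, -0.5, -1.0]
finger_gap: 0.0177
```

Run:
```python
from fit import *
s=env.get_state(); print(s["clock"],s["tcp_pos"],s["finger_gap"],s["wrist_force"])
a=cam("wrist")[0]; b=cam("scene")[0][60:210,180:380]
cv2.imwrite("pics/l1.png",np.hstack([cv2.resize(a[:,:,::-1],(400,300)),cv2.resize(b[:,:,::-1],(400,300))]))
```

```text
4.95 [0.48846985 0.24827477 0.29353558] 0.0176953576394964 [-0.41121156 -0.5415089  -0.99586453]
```

View pics/l1.png

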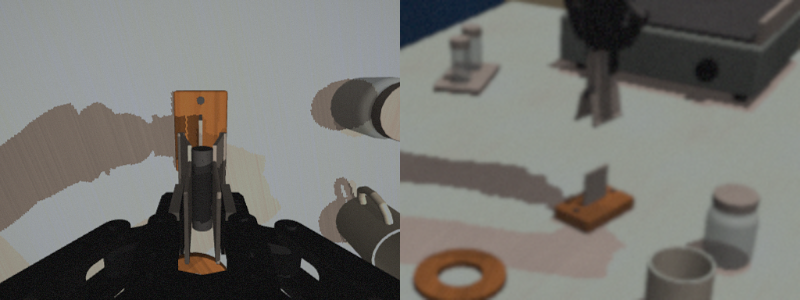

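The clip hangs gaping and upright from the fingers, clear of the empty plate. Now I carry it to a hover above the card.

Emit:
{"fn": "servo_tool", "kwargs": {
  "deltas": [
    {"dx": 2, "dy": -20, "dz": 0, "rx": 0, "ry": 0, "rz": -0.005, "fingers": 1},
    {"dx": 2, "dy": -34, "dz": 0, "rx": 0, "ry": 0, "rz": -0.005, "fingers": 1},
    {"dx": 2, "dy": -40, "dz": 0, "rx": 0, "ry": 0, "rz": -0.005, "fingers": 1},
    {"dx": 2, "dy": -40, "dz": 0, "rx": 0, "ry": 0, "rz": -0.005, "fingers": 1},
    {"dx": 3, "dy": -40, "dz": 0, "rx": 0, "ry": 0, "rz": -0.006, "fingers": 1},
    {"dx": 3, "dy": -40, "dz": 0, "rx": 0, "ry": 0, "rz": -0.006, "fingers": 1},
    {"dx": 3, "dy": -40, "dz": 0, "rx": 0, "ry": 0, "rz": -0.006, "fingers": 1},
    {"dx": 3, "dy": -40, "dz": 0, "rx": 0, "ry": 0, "rz": -0.006, "fingers": 1}
  ]
}}

```text
clock: 5.85
tcp_pos: [0.5067, -0.0474, 0.2897]
orientation: [-0.001, 0.8, 0.6, -0.001]
wrist_force: [1.1, 1.2, -0.5]
finger_gap: 0.0181
```

Emit:
{"fn": "servo_tool", "kwargs": {
  "deltas": [
    {"dx": 3, "dy": -40, "dz": 0, "rx": 0, "ry": 0, "rz": -0.006, "fingers": 1},
    {"dx": 3, "dy": -40, "dz": 0, "rx": 0, "ry": 0, "rz": -0.006, "fingers": 1},
    {"dx": 3, "dy": -40, "dz": 0, "rx": 0, "ry": 0, "rz": -0.006, "fingers": 1},
    {"dx": 2, "dy": -40, "dz": 0, "rx": 0, "ry": 0, "rz": -0.006, "fingers": 1},
    {"dx": 2, "dy": -30, "dz": 0, "rx": 0, "ry": 0, "rz": -0.005, "fingers": 1},
    {"dx": 1, "dy": -20, "dz": 0, "rx": 0, "ry": 0, "rz": -0.004, "fingers": 1},
    {"dx": 0, "dy": 0, "dz": 0, "rx": 0, "ry": 0, "rz": 0, "fingers": 1},
    {"dx": 0, "dy": 0, "dz": 0, "rx": 0, "ry": 0, "rz": 0, "fingers": 1}
  ]
}}

```text
clock: 6.65
tcp_pos: [0.521, -0.2555, 0.2901]
orientation: [-0.001, 0.81, 0.586, -0.0]
wrist_force: [-0.3, -0.6, -1.7]
finger_gap: 0.0177
```

```bash
cat > look2.py <<'E'
from fit import *
import sys
s=env.get_state(); q=s["orientation"]; Rm=R.from_quat([q[1],q[2],q[3],q[0]]).as_matrix(); t=s["tcp_pos"]
yaw=np.arctan2(Rm[1,1],Rm[0,1])
print(s["clock"],t,"yaw",yaw,"gap",s["finger_gap"],s["wrist_force"])
im,K,E=cam("wrist"); D=cut_out("card_stand","wrist"); im=im[:,:,::-1].copy()
b,Kb,Eb=cam("scene"); b=b[:,:,::-1].copy(); D2=cut_out("card_stand","scene"); DC=cut_out("clip","scene")
print([(round(d["confidence"],2),np.round(d["extent"])) for d in D[:2]+D2[:1]+DC[:1]])
p=[.5225,-.2572,-.317]
sc=lambda P,p,z=0:[place(x,p)+[0,0,z] for x in P]
def draw(img,p3,bs,K,E,c):
    for x in bs:
        h=cv2.convexHull(proj(x,K,E).astype(np.float32)).astype(np.int32); cv2.polylines(img,[h],True,c,1,cv2.LINE_AA)
if len(sys.argv)>1: p=[float(v) for v in sys.argv[1:4]]
draw(im,p,sc(STAND,p),K,E,(255,0,0)); draw(b,p,sc(STAND,p),Kb,Eb,(255,0,0))
zc=t[2]-.091
OPEN=[box(0,0,zc-.007,zc+.007,.014,.056),box(0,0,zc,zc+.048,.019,.04),box(-.0165,0,zc-.044,zc-.038,.006,.06),box(.0165,0,zc-.044,zc-.038,.006,.06)]
pc=[t[0],t[1],yaw]
draw(im,pc,sc(OPEN,pc),K,E,(0,255,0)); draw(b,pc,sc(OPEN,pc),Kb,Eb,(0,255,0))
e=proj(place(np.array([[0,0,.12]]),p),Kb,Eb)[0].astype(int); x0=max(e[0]-80,0); y0=max(e[1]-70,0)
cv2.imwrite("pics/%s.png"%sys.argv[-1],np.vstack([cv2.resize(im,(600,450))[150:],cv2.resize(b[y0:y0+120,x0:x0+240],(600,300),interpolation=2)]))
E
python3 look2.py h1
```

```text
6.65 [ 0.52103077 -0.25547538  0.29005648] yaw -0.317374306859261 gap 0.01771062124722611 [-0.25058572 -0.60821589 -1.74561119]
[(0.82, array([223., 115., 299., 220.])), (0.88, array([150., 218., 213., 298.])), (0.56, array([154., 169., 194., 227.]))]Traceback (most recent call last):
  File "look2.py", line 14, in <module>
    if len(sys.argv)>1: p=[float(v) for v in sys.argv[1:4]]
                           ~~~~~^^^
ValueError: could not convert string to float: 'h1'
```

```bash
sed -i 's/len(sys.argv)>1/len(sys.argv)>2/' look2.py; python3 look2.py h1
```

```text
6.9 [ 0.52152772 -0.25466478  0.291127  ] yaw -0.3152802617213962 gap 0.01765066048498022 [ 0.47354044 -0.00383298 -1.60365213]
[(0.6, array([ 23.,   0., 117.,  24.])), (0.59, array([220., 116., 300., 218.])), (0.79, array([152., 218., 216., 296.])), (0.89, array([155., 167., 195., 228.]))]
```

View pics/h1.png

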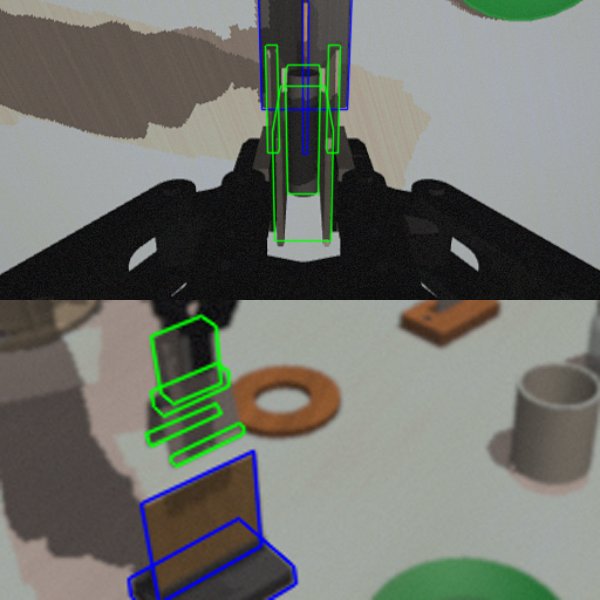

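The blue stand model matches both views, and in the wrist view the card edge (about x=304) runs centred between the jaws. I'll correct by 1–2 mm and descend 57 mm.

Emit:
{"fn": "servo_tool", "kwargs": {
  "deltas": [
    {"dx": 1, "dy": -2, "dz": -5, "rx": 0, "ry": 0, "rz": 0, "fingers": 1},
    {"dx": 0, "dy": 0, "dz": -10, "rx": 0, "ry": 0, "rz": 0, "fingers": 1},
    {"dx": 0, "dy": 0, "dz": -12, "rx": 0, "ry": 0, "rz": 0, "fingers": 1},
    {"dx": 0, "dy": 0, "dz": -12, "rx": 0, "ry": 0, "rz": 0, "fingers": 1},
    {"dx": 0, "dy": 0, "dz": -10, "rx": 0, "ry": 0, "rz": 0, "fingers": 1},
    {"dx": 0, "dy": 0, "dz": -6, "rx": 0, "ry": 0, "rz": 0, "fingers": 1},
    {"dx": 0, "dy": 0, "dz": -2, "rx": 0, "ry": 0, "rz": 0, "fingers": 1},
    {"dx": 0, "dy": 0, "dz": 0, "rx": 0, "ry": 0, "rz": 0, "fingers": 1}
  ]
}}

```text
clock: 7.95
tcp_pos: [0.5224, -0.2579, 0.2336]
orientation: [-0.0, 0.81, 0.587, -0.0]
wrist_force: [-0.4, -0.1, -0.5]
finger_gap: 0.0177
```

```bash
python3 look2.py e1
python3 - <<'E'
import numpy as np
from fit import *
t=[env.get_state()["tcp_pos"]]; print(t)
E
```

```text
7.95 [ 0.52237292 -0.25788568  0.23363833] yaw -0.3170152182950704 gap 0.017650458472906055 [-0.44792616 -0.12892515 -0.46893012]
[(0.78, array([212., 116., 304., 238.])), (0.97, array([148., 219., 217., 300.])), (0.98, array([159., 199., 195., 252.]))]
[array([ 0.52268508, -0.25809694,  0.2345176 ])]
```

View pics/e1.png

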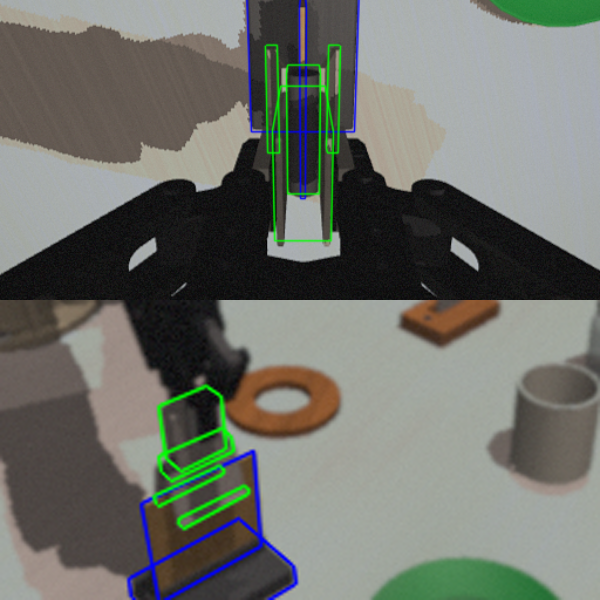

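The jaws straddle the card in both views, the model lines match, and the stand hasn't moved (blue outline unchanged). The wrist force is about 0.5 N, so I'm handing in.

```bash
python3 -c "
from workcell import job
print(job.hand_in())"
```

```text
the job is handed in; nothing more can be done
None
```

I handed the job in at about 8 s of robot time. The clip is still squeezed wide open (20 N grip commanded) and sits astride the middle of the card's top edge. No verdict came back, so success rests on my own checks below.

**Last checks:**
- **Position:** the gripper was within about 1 mm of the card's middle as I measured it, and in line with the edge to under 0.01 rad. The camera calibration is only good to about 2 mm.
- **Depth:** I estimate the lips are 20 mm below the edge. This assumes the clip did not slip in the fingers when squeezed, and the wrist picture agreed with that to a few mm.
- **Contact:** the wrist force was about 0.5 N, which is sensor noise. It is too coarse to prove the 0.2 N contact limit, but the pictures show clear space on both sides of the card.
- **Stand and bystanders:** the stand still matched its starting outline in both cameras. I did not re-measure the mug, jar, plate and trivet, but the carry passed well above them.
- **Opening:** I did not measure the leaf angles. The finger gap stayed at 17.7 mm, against the quoted 19 mm across the handle tops at the stops, and the wrist picture showed both jaws fully spread.

One check disagreed: on the final hover look, the detector first returned a false match for the stand in the wrist view. I ignored it and used the model overlay instead. My first move calls were also refused because of missing keys, and nothing moved as a result.

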